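# Restock the coin laundry's supply station

### The job

Restock the laundry's supply station: stand the bottle, the small tub and the carton upright in the holders that match them in shape and size (bottle in the wide round one, tub in the small round one, carton in the rectangular one), setting each down on its floor rather than dropping it, and drop the detergent tablet into the funnel of the feeder so that it ends in the well. Leave the spray bottle and the mug where they are.

Things in the scene. Friction and masses are not known exactly. Their poses are not given: they have to be found in the camera images.
- bottle: Loose round white detergent bottle, upright: straight body 60 mm in diameter up to 90 mm height, then a narrow white cap 33 mm in diameter; 120 mm tall in all, 0.2 to 0.45 kg. Origin: centre of its underside, z up.
- tub: Loose small round white tub of stain remover with a brass-coloured metal lid, upright: a plain cylinder 40 mm in diameter, 80 mm tall, about 0.1 to 0.2 kg. Origin: centre of its underside, z up.
- carton: Loose rectangular cardboard carton, upright: 72 mm (its x) by 44 mm (its y) by 100 mm tall, 0.1 to 0.3 kg. Origin: centre of its underside, z up.
- tablet: Loose solid white detergent tablet lying flat on the table: a disc 40 mm in diameter and 20 mm thick, about 30 to 60 g. Origin: the centre of the disc (10 mm above the table at the start); z is the disc's axis.
- wide_round_holder: The larger round dark grey holder, a shallow dish: recess 76 mm in diameter, outside 86 mm. Fixed to the table, flat floor 5 mm above the table, rim 20 mm above the table. Origin: centre of its underside on the table, z up.
- small_round_holder: The smaller round dark grey holder, a shallow dish: recess 56 mm in diameter, outside 66 mm. Fixed to the table, flat floor 5 mm above the table, rim 20 mm above the table. Origin: centre of its underside on the table, z up.
- oblong_holder: The rectangular dark grey holder, a shallow tray: recess 90 mm (its x) by 62 mm (its y), outside 100 by 72 mm. Fixed to the table, flat floor 5 mm above the table, rim 20 mm above the table. Origin: centre of its underside on the table, z up.
- tablet_feeder: Dark grey box 104 by 104 mm, 80 mm tall, fixed to the table. Its open top is a square steel funnel, about 94 mm wide at the mouth (80 mm above the table), that narrows at 50 mm above the table to a square well about 52 mm wide whose floor is 3 mm above the table. Origin: centre of its underside on the table, z up; funnel and well are centred on it.
- spray_bottle: Bystander: loose clear spray bottle with a white trigger head, 64 mm in diameter, 177 mm tall, standing beside the work. Origin: centre of its underside.
- coin_mug: Bystander: loose white mug, 76 mm in diameter at the rim, 85 mm tall, handle on its y side, standing beside the work. Origin: centre of its underside.
Things that resemble listed ones, but are neither listed nor needed, are in the scene too. Several things have the shape of the tablet; the one meant has the colours described above.

How it is judged:
At the end, for the whole second after the job is handed in: Bottle, tub and carton stand upright (within 0.1 rad) on their holders' floors (feet 2 to 10 mm above the table), bottle and tub within 12 mm and carton within 15 mm of the holder's centre; the tablet's centre is within 22 mm of the feeder's axis and under 45 mm high; all at rest (horizontal distance between bottle and wide_round_holder below 0.012 m and height (world z) of bottle between 0.002 and 0.01 m and angle between each of bottle, tub, carton's own z axis and vertical below 0.1 rad and linear speed of each of bottle, tub, carton, tablet below 0.02 m/s and horizontal distance between tub and small_round_holder below 0.012 m and height (world z) of tub between 0.002 and 0.01 m and horizontal distance between carton and oblong_holder below 0.015 m and height (world z) of carton between 0.002 and 0.01 m and horizontal distance between tablet and tablet_feeder below 0.022 m and height (world z) of tablet below 0.045 m); the robot touches nothing.
It fails at once if the bottle is let fall freely with its foot more than 45 mm above the table (contact force between bottle and anything else below 0.02 N and height (world z) of bottle above 0.045 m).
It fails at once if the tub is let fall freely with its foot more than 45 mm above the table (contact force between tub and anything else below 0.02 N and height (world z) of tub above 0.045 m).
It fails at once if the carton is let fall freely with its foot more than 45 mm above the table (contact force between carton and anything else below 0.02 N and height (world z) of carton above 0.045 m).
It fails at once if the spray bottle is shifted by more than 20 mm (distance of spray_bottle from where it was at the start of the episode above 0.02 m).
It fails at once if the mug is shifted by more than 20 mm (distance of coin_mug from where it was at the start of the episode above 0.02 m).
It also fails if it takes over 115 s, if anything falls off the work surface, if the arm or the gripper's body presses on something with over 40 N, if the wrist force passes 120 N, or if a joint passes its speed limit or range.

### The arm

A 6-joint arm with a two-finger parallel gripper is mounted at the origin on the work surface. World frame = base frame: x ahead of the robot, y to its left, z up, the work surface at z = 0. Lengths are in m, angles in rad, forces in N, time in s.
With the tool pointing down it reaches from about 0.4 to 0.825 m from the base axis. Payload 7 kg.
Tool frame: the origin (TCP) lies at the very end of the fingers, on their centre line; the grasp point (between the pads) lies 19 mm behind it; x points along the fingers, y is the direction in which the jaws open and shut, and the axes are right-handed (so a half turn about x gives the same grasp; the last joint's range is limited). The gripper opens to 88 mm and grips with 3 to 60 N. Pads are 19 mm wide; open, the fingers measure 130 mm over their backs; the gripper's body (78 mm by 193 mm) begins 47 mm behind the grasp point.
Start: joints at [1.412, 0.359, 0.012, 0, -1.224, -0.288], TCP at [0.292, 0.609, 0.227] pointing down, gripper open.
Joint ranges: [-3.07, 3.07], [-1.43, 2.12], [-1.02, 1.25], [-3.03, 1.67], [-3.05, -0], [-3.03, 3.03]. Speed limits (rad/s): [2.39, 2.39, 3.01, 3.14, 3.14, 3.14].

### API

Orientations are given as [roll, pitch, yaw] about the fixed x, y, z axes, in that order (R = Rz(yaw) Ry(pitch) Rx(roll)).
In Python, from station import arm gives the robot as it stands.
- The arm moves only by the shell command python3 -m inch 'ROWS' [OPENING] [FORCE]. ROWS is text: rows parted by semicolons, each of 6 numbers parted by spaces: the shift along the world's x, y, z in units of 30 mm (1.0 is 30 mm), then the turn, a rotation vector about the world's x, y, z in units of 5 degrees (1.0 is 5 degrees). In form: dx dy dz wx wy wz; .... A call has 1 to 12 rows; each row shifts and turns the commanded pose from where the row before left it; what a row does not reach is not made up. A row lasts 1/8 s, in which the tool goes at most 62.5 mm and 10.7 degrees, less where a joint would pass 70% of its speed; a pose out of reach is approached as far as the arm can. A call is refused whole if a number of a shift passes 1 or a number of a turn 1, either way. A call with a gripper value outside its range is refused whole. OPENING is the opening, from 0 (shut) to 1 (fully open), set as the call begins (- or left out, the last holds). The fingers move at their own pace and stop on an object; FORCE is the grip in N (left out, the last holds). Time passes only in rows, so rows that do not move let the fingers close. It gives the time, the measured TCP pose, the force and the opening at its end, in the units of the state.
- arm.get_state(): the state, without advancing time (a new reading comes with each control period).
- arm.grab_frame(name): name is "scene" or "top" or "wrist"; returns a dict with "frame" (384x512x3 uint8, red, green, blue), "range_z" (384x512 float32, m along the optical axis (not along the pixel's ray), 0 where there is no reading), "mtx" (3x3 intrinsics, pixels), "pose" (4x4, takes a point from camera to world coordinates). Camera axes: x right, y up, looking along -z (the intrinsics and any distortion apply to the point x, -y, -z); pixel columns grow to the right and rows downward; lengths in m; the calibration is good to about 2 mm. The wrist camera is an equidistant fisheye: a pixel r from the principal point sees the ray r / f radians off the axis. A picture is of the moment at which its call begins.
- arm.job_done(): hands the job in, once; it reports no verdict.
Trained networks look in a picture, given as the dict that the camera call returned (one of the last four; its "shot" number tells which), for a name from the list of things; names that differ only in an ending like _2 or _b are one class to them, and where a whole thing is asked for, a point or a joint stands for the part that bears it (a point fixed in the world has none). Each returns a list of dicts, best first, with "confidence" (0 to 1); they miss things now and then, are a little off and sometimes report something else, mostly with a low value. They report only what shows in the picture. A call takes as long as a camera call. They do not tell look-alikes from the thing itself.
- arm.search_frame(picture, target): "extent" ([centre column, centre row, width, height] as shares, 0 to 1, of the picture: columns of its width, rows of its height, round what is visible of it).
- arm.masks_of(picture, target): "mask" (384x512 bool, what is visible of it) and "extent" ([centre column, centre row, width, height] as shares, 0 to 1, of the picture: columns of its width, rows of its height, round what is visible of it).
- arm.place_of(picture, target): "position" ([column, row] as shares, 0 to 1, of the picture: columns of its width, rows of its height: a listed point, or the origin of a listed thing).
The state is a dict: "t": time; "q": joint angles; "qd": joint speeds; "joint_efforts": joint torques, N m; "eef_pos": TCP position; "ee_rot": TCP orientation; "force": force on the tool from outside, world axes, zero at the start; "moment": the same for the moment, N m; "width": finger opening in m.
Only numpy, scipy, OpenCV 4.12 (cv2) and the standard library are available. Lean on these libraries where they do the work, as an engineer would, in place of code of your own. Each camera call takes 0.05 s, during which the arm holds its last target. There are 200 camera calls.

## Working session

There is one attempt and no reset: what is moved stays moved. The work goes in short steps, Python scripts to look and compute and a shell command to move; the robot and the scene stay as the last step left them, time stands still between calls to the robot, and variables do not carry over. Pictures are saved under pics/ and viewed, about 12 in all and at most 16, crops included, and the job is handed in when it is done.

```bash
mkdir -p pics; ls
cat > h.py <<'E'
import numpy as np, cv2
from station import arm
def save(p,name): cv2.imwrite(f'pics/{name}.png', p['frame'][:,:,::-1])
def cloud(p):
    """world xyz per pixel (pinhole cams)"""
    z=p['range_z'];K=p['mtx'];v,u=np.mgrid[:z.shape[0],:z.shape[1]]
    c=np.stack([(u-K[0,2])/K[0,0]*z,-(v-K[1,2])/K[1,1]*z,-z,np.ones_like(z)],-1)
    w=(c@np.asarray(p['pose']).T)[...,:3]; w[z<=0]=np.nan
    return w
E
python3 - <<'E'
from h import *
print(arm.get_state())
a=arm.grab_frame('top');b=arm.grab_frame('scene')
cv2.imwrite('pics/a.png',np.vstack([a['frame'],b['frame']])[:,:,::-1][:, :])
im=np.hstack([a['frame'],b['frame']])[:,:,::-1]; cv2.imwrite('pics/top.png',cv2.resize(a['frame'],(800,600))[:,:,::-1]);cv2.imwrite('pics/scene.png',cv2.resize(b['frame'],(800,600))[:,:,::-1])
print(a['pose'],a['mtx'],b['pose'],[k for k in a])
for n in ['bottle','tub','carton','tablet','wide_round_holder','small_round_holder','oblong_holder','tablet_feeder','spray_bottle','coin_mug']:
    for nm,p in (('top',a),('scene',b)):
        W=cloud(p)
        for d in arm.masks_of(p,n)[:5]:
            w=W[d['mask']]; w=w[~np.isnan(w[:,0])]
            if len(w): 
                zt=np.percentile(w[:,2],95); t=w[w[:,2]>zt-.01]
                print(n,nm,round(d['confidence'],2),'px',(np.array(d['extent'])*[512,384,512,384]).round().astype(int),'min',np.percentile(w,2,axis=0).round(3),'max',np.percentile(w,98,axis=0).round(3),'topmid',((t.min(0)+t.max(0))/2).round(3),p['frame'][d['mask']].mean(0).round())
E
```

```text
pics
{'t': 0.0, 'q': array([ 1.41209544e+00,  3.59385657e-01,  1.10639525e-02, -3.52084969e-04,
       -1.22410560e+00, -2.88080438e-01]), 'qd': array([ 1.13874841e-03, -6.54772634e-05, -2.71820446e-04, -2.47106204e-04,
        4.26537300e-04, -4.98060538e-04]), 'joint_efforts': array([ 2.76781182e-03, -5.82729328e+01,  2.93051898e+01,  6.99731380e+00,
        6.89771390e-03, -1.54028357e-04]), 'eef_pos': array([0.29146802, 0.60828373, 0.22562535]), 'ee_rot': array([ 1.65868791,  1.56913209, -1.92980598]), 'force': array([ 0.38695651,  0.58170602, -0.60002212]), 'moment': array([ 0.03862698, -0.0253252 ,  0.01628178]), 'width': 0.08779845109369593}
[[ 0.02428415  0.99211155 -0.12298357  0.40308594]
 [-0.99967154  0.02510689  0.00514422  0.01251575]
 [ 0.00819138  0.12281825  0.99239537  1.2072293 ]
 [ 0.          0.          0.          1.        ]] [[431.18151342   0.         254.22996596]
 [  0.         431.18151342 193.25535457]
 [  0.           0.           1.        ]] [[ 0.36871262 -0.61829582  0.69409026  1.42192829]
 [ 0.92951283  0.23918496 -0.28070707 -0.37971122]
 [ 0.0075
[... 2756 characters left out ...]

tablet_feeder scene 0.74 px [183 235  42  49] min [ 0.58  -0.35   0.002] max [ 0.685 -0.248  0.083] topmid [ 0.632 -0.298  0.078] [68. 70. 75.]
spray_bottle top 0.8 px [ 75 194  48  31] min [ 0.497  0.439 -0.001] max [0.566 0.526 0.178] topmid [0.521 0.473 0.174] [109. 110. 111.]
spray_bottle scene 0.64 px [379 150  23  45] min [0.508 0.439 0.009] max [0.563 0.487 0.179] topmid [0.525 0.473 0.176] [119. 121. 124.]
coin_mug top 0.74 px [436 210  46  34] min [ 0.481 -0.533  0.001] max [ 0.551 -0.437  0.086] topmid [ 0.516 -0.483  0.083] [103. 105.  99.]
coin_mug scene 0.63 px [115 224  40  41] min [ 0.481 -0.539  0.005] max [ 0.556 -0.438  0.087] topmid [ 0.519 -0.481  0.084] [110. 113. 108.]
```

View pics/top.png

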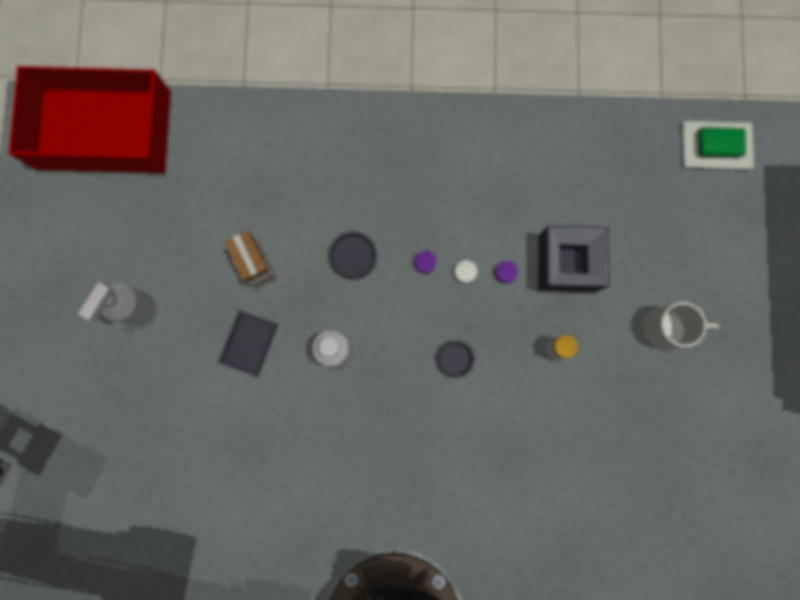

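View pics/scene.png

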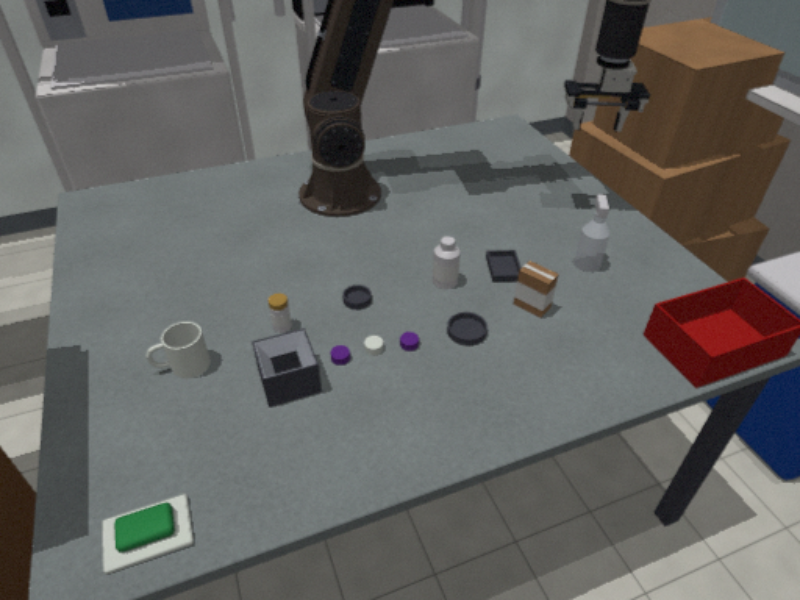

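Run:
```python
from h import *
a=arm.grab_frame('top');W=cloud(a)
def show(n,zlo,zhi):
    for d in arm.masks_of(a,n):
        m=cv2.dilate(d['mask'].astype(np.uint8),np.ones((5,5)))>0
        w=W[m]; w=w[(w[:,2]>zlo)&(w[:,2]<zhi)]
        (c,s,ang)=cv2.minAreaRect((w[:,:2]*1000).astype(np.float32)); cc,r=cv2.minEnclosingCircle((w[:,:2]*1000).astype(np.float32))
        print(n,d['confidence'],len(w),'rect',np.round(c),np.round(s),round(ang,1),'circ',np.round(cc),round(r,1),'mean',w[:,:2].mean(0).round(4))
show('carton',.09,.12);show('oblong_holder',.012,.03);show('bottle',.11,.13);show('bottle',.08,.1);show('tub',.07,.09);show('tablet',.014,.03);show('wide_round_holder',.014,.03);show('small_round_holder',.014,.03);show('tablet_feeder',.07,.09)
```

```text
carton 0.88 479 rect [614. 263.] [75. 44.] 28.5 circ [614. 262.] 41.1 mean [0.6131 0.2621]
oblong_holder 0.86 256 rect [472. 269.] [ 75. 100.] 71.7 circ [471. 268.] 60.3 mean [0.4717 0.2695]
oblong_holder 0.72 134 rect [ 518. -473.] [72. 73.] 32.7 circ [ 517. -474.] 37.6 mean [ 0.5161 -0.475 ]
bottle 0.62 132 rect [462. 117.] [30. 30.] 1.2 circ [463. 116.] 16.1 mean [0.4623 0.1157]
bottle 0.62 275 rect [461. 117.] [57. 57.] 2.8 circ [462. 116.] 29.9 mean [0.4608 0.1147]
tub 0.8 188 rect [ 474. -277.] [37. 38.] 0.7 circ [ 476. -278.] 20.1 mean [ 0.4747 -0.2771]
tablet 0.75 154 rect [ 611. -188.] [37. 39.] 7.3 circ [ 611. -187.] 20.2 mean [ 0.6105 -0.1876]
tablet 0.7 157 rect [ 609. -115.] [38. 38.] 64.4 circ [ 609. -115.] 19.8 mean [ 0.609  -0.1152]
tablet 0.48 151 rect [625. -42.] [38. 38.] 47.0 circ [626. -42.] 19.8 mean [ 0.6252 -0.0419]
wide_round_holder 0.59 169 rect [635.  89.] [86. 82.] 0.5 circ [635.  88.] 43.3 mean [0.6347 0.0893]
small_round_holder 0.52 169 rect [635.  89.] [86. 82.] 0.5 circ [635.  88.] 43.3 mean [0.6347 0.0893]
tablet_feeder 0.65 664 rect [ 631. -299.] [105. 105.] 89.5 circ [ 631. -300.] 73.0 mean [ 0.6333 -0.3005]
```

The top view shows the white tablet between two purple ones, at about px (466,271) in the 800-wide picture. The carton is at (248,258) with its long side at about +28°. The tray is at (248,343) with its long side at about -18°. The detections match what I see. I'll start with the carton.

```bash
cat >> h.py <<'E'
from scipy.spatial.transform import Rotation as Ro
def to(x,y,z,jaw):
    """how far to go to TCP x,y,z with jaw axis at angle jaw deg (mod 180), tool down; in move units"""
    s=arm.get_state(); R=Ro.from_euler('xyz',s['ee_rot']).as_matrix()
    a=np.degrees(np.arctan2(R[1,1],R[0,1])); d=(jaw-a+90)%180-90
    D=Ro.from_euler('z',d,degrees=True).as_matrix()@R
    tilt=np.cross(D[:,0],[0,0,-1])
    print('t',round(s['t'],2),'pos',s['eef_pos'].round(4),'jaw',a.round(1),'q6',s['q'][5].round(2),'w',s['width'].round(4),'F',s['force'].round(1))
    print('shift units',((np.array([x,y,z])-s['eef_pos'])/.03).round(2),'turn units',round(d/5,2),'tilt left',np.degrees(tilt).round(2)/5)
E
python3 -c "
from h import *
to(.614,.263,.15,118.5)"
```

```text
Traceback (most recent call last):
  File "h.py", line 17, in to
    print('t',round(s['t'],2),'pos',s['eef_pos'].round(4),'jaw',a.round(1),'q6',s['q'][5].round(2),'w',s['width'].round(4),'F',s['force'].round(1))
                                                                                                       ^^^^^^^^^^^^^^^^
AttributeError: 'float' object has no attribute 'round'
```

```bash
sed -i "s/s\['width'\].round(4)/round(s['width'],4)/" h.py
python3 -c "
from h import *
to(.614,.263,.15,118.5)"
```

```text
t 1.6 pos [0.2917 0.6087 0.2266] jaw -115.6 q6 -0.29 w 0.0878 F [0.8 0.3 0.2]
shift units [ 10.74 -11.52  -2.55] turn units 10.82 tilt left [-0.  0.  0.]
```

```bash
python3 -m inch '0.9 -0.96 0 0 0 0.9;0.9 -0.96 0 0 0 0.9;0.9 -0.96 0 0 0 0.9;0.9 -0.96 0 0 0 0.9;0.9 -0.96 0 0 0 0.9;0.9 -0.96 0 0 0 0.9;0.9 -0.96 0 0 0 0.9;0.9 -0.96 0 0 0 0.9;0.9 -0.96 0 0 0 0.9;0.9 -0.96 0 0 0 0.9;0.9 -0.96 0 0 0 0.9;0.84 -0.96 -0.5 0 0 0.9' 1
python3 - <<'E'
from h import *
to(.614,.263,.056,118.5)
p=arm.grab_frame('wrist'); save(p,'w1'); print(p['mtx'],p['pose'])
E
```

```text
t: 3.1
eef_pos: [0.6154, 0.2625, 0.2128]
ee_rot: [-3.098, 1.568, 0.542]
force: [1.3, 0.6, -1.0]
width: 0.0875
t 3.1 pos [0.6154 0.2625 0.2128] jaw -61.4 q6 1.37 w 0.0875 F [ 1.3  0.6 -1. ]
shift units [-0.05  0.02 -5.23] turn units -0.01 tilt left [-0.016  0.028  0.   ]
[[297.31863964   0.         256.76756731]
 [  0.         297.31863964 191.17806314]
 [  0.           0.           1.        ]] [[ 4.77502999e-01  8.36055848e-01  2.70187908e-01  6.89484662e-01]
 [-8.78629914e-01  4.54575595e-01  1.46186535e-01  3.02888445e-01]
 [-6.00721483e-04 -3.07199687e-01  9.51644887e-01  3.70581212e-01]
 [ 0.00000000e+00  0.00000000e+00  0.00000000e+00  1.00000000e+00]]
```

View pics/w1.png

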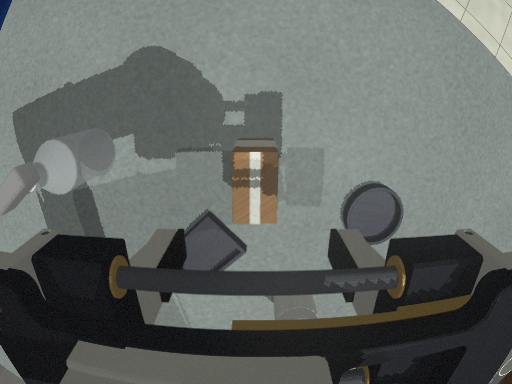

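The carton sits centred between the fingers at about col 255, with its faces parallel to the pads. I'll descend and grip.

```bash
python3 -m inch '0 0 -0.9 0 0 0;0 0 -0.9 0 0 0;0 0 -0.9 0 0 0;0 0 -0.9 0 0 0;0 0 -0.9 0 0 0;0 0 -0.5 0 0 0;0 0 -0.2 0 0 0;0 0 0 0 0 0' 1 && python3 -m inch '0 0 0 0 0 0;0 0 0 0 0 0;0 0 0 0 0 0;0 0 0 0 0 0;0 0 0 0 0 0;0 0 0 0 0 0' 0 20; python3 -c "
from h import *
to(.472,.269,.1,-18.3+90)"
```

```text
t: 4.15
eef_pos: [0.6141, 0.2633, 0.0558]
ee_rot: [2.891, 1.57, 0.245]
force: [0.1, 0.4, -0.4]
width: 0.0877
t: 4.9
eef_pos: [0.6139, 0.2632, 0.0556]
ee_rot: [3.086, 1.571, 0.44]
force: [0.2, 0.8, 0.5]
width: 0.0441
t 4.9 pos [0.6139 0.2632 0.0556] jaw -61.6 q6 1.37 w 0.0441 F [0.2 0.8 0.5]
shift units [-4.73  0.19  1.48] turn units -9.34 tilt left [0. 0. 0.]
```

```bash
python3 -m inch '0 0 0.6 0 0 0;0 0 0.6 0 0 0;-0.5 0 0 0 0 -0.95;-0.5 0 0 0 0 -0.95;-0.5 0 0 0 0 -0.95;-0.5 0 0 0 0 -0.95;-0.5 0 0 0 0 -0.95;-0.5 0 0 0 0 -0.95;-0.5 0.1 0 0 0 -0.95;-0.5 0.1 0 0 0 -0.95;-0.5 0 0 0 0 -0.95;-0.23 0 0 0 0 -0.8'
python3 - <<'E'
from h import *
to(.472,.269,.061,-18.3+90)
def obj(p,n,lo,hi):
    W=cloud(p)
    for d in arm.masks_of(p,n)[:1]:
        m=cv2.dilate(d['mask'].astype(np.uint8),np.ones((5,5)))>0
        w=W[m]; w=w[(w[:,2]>lo)&(w[:,2]<hi)]
        print(n,len(w),cv2.minAreaRect((w[:,:2]*1000).astype(np.float32)),np.nanmin(w[:,2]))
b=arm.grab_frame('scene');obj(b,'carton',.04,.16)
save(b,'s2')
p=arm.grab_frame('wrist'); save(p,'w2')
cv2.imwrite('pics/c2.png',np.hstack([cv2.resize(b['frame'][120:260,240:427],(512,384)),p['frame']])[:,::1,::-1][:, :][::1])
im=cv2.imread('pics/c2.png'); cv2.imwrite('pics/c2.png',cv2.resize(im,(800,300)))
E
```

```text
t: 6.4
eef_pos: [0.4717, 0.2696, 0.0932]
ee_rot: [-1.969, 1.569, 0.85]
force: [0.2, 0.7, -1.0]
width: 0.0439
t 6.4 pos [0.4717 0.2696 0.0932] jaw -108.5 q6 0.37 w 0.0439 F [ 0.2  0.7 -1. ]
shift units [ 0.01 -0.02 -1.07] turn units 0.03 tilt left [-0.016  0.014  0.   ]
carton 490 ((482.9963684082031, 266.2727966308594), (70.80184173583984, 68.2680892944336), 57.43706130981445) 0.04015267617860163
```

View pics/c2.png

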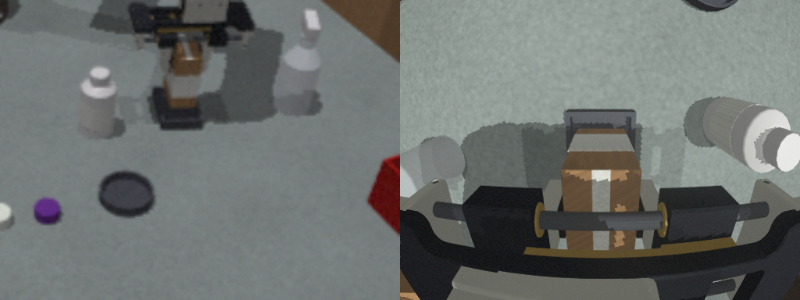

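The carton is upright, over the tray and square with it. I'll lower it gently.

```bash
python3 -m inch '0 0 -0.4 0 0 0;0 0 -0.3 0 0 0;0 0 -0.2 0 0 0;0 0 -0.1 0 0 0;0 0 -0.06 0 0 0;0 0 0 0 0 0'; python3 -c "
from h import *
to(.472,.269,.061,-18.3+90)"
```

```text
t: 7.3
eef_pos: [0.472, 0.269, 0.0604]
ee_rot: [2.227, 1.57, -1.234]
force: [-2.9, -1.2, 5.3]
width: 0.0438
t 7.3 pos [0.472  0.269  0.0604] jaw -108.3 q6 0.37 w 0.0438 F [-2.9 -1.2  5.3]
shift units [0.   0.   0.02] turn units 0.0 tilt left [0.004 0.002 0.   ]
```

```bash
python3 -m inch '0 0 0 0 0 0;0 0 0 0 0 0;0 0 0 0 0 0;0 0 0 0 0 0;0 0 0.3 0 0 0;0 0 0.7 0 0 0;0 0 1 0 0 0;0 0 1 0 0 0;0 0 1 0 0 0;0 0 0.5 0 0 0' 1;  python3 -m inch '0 -0.9 0 0 0 0;0 -0.9 0 0 0 0;-0.1 -0.9 0 0 0 0;-0.1 -0.9 0 0 0 0;-0.1 -0.9 0 0 0 0;0 -0.6 0 0 0 0;0 0 0 0 0 0'
python3 - <<'E'
from h import *
to(.464,.116,.06,71.7)
b=arm.grab_frame('scene');W=cloud(b)
for d in arm.masks_of(b,'carton')[:1]:
        m=cv2.dilate(d['mask'].astype(np.uint8),np.ones((5,5)))>0
        w=W[m]; w=w[(w[:,2]>.09)&(w[:,2]<.13)]
        print(len(w),cv2.minAreaRect((w[:,:2]*1000).astype(np.float32)),np.nanmedian(w[:,2]))
p=arm.grab_frame('wrist'); 
im=np.hstack([cv2.resize(b['frame'][120:260,240:427],(512,384)),p['frame']])[:,:,::-1]; cv2.imwrite('pics/c3.png',cv2.resize(im,(800,300)))
E
```

```text
t: 8.55
eef_pos: [0.4725, 0.2696, 0.197]
ee_rot: [-2.029, 1.568, 0.793]
force: [0.5, 0.4, -0.3]
width: 0.0875
t: 9.43
eef_pos: [0.4628, 0.1147, 0.1946]
ee_rot: [0.737, 1.571, -2.727]
force: [0.6, 0.3, -0.1]
width: 0.0876
t 9.43 pos [0.4628 0.1147 0.1946] jaw -108.5 q6 0.59 w 0.0876 F [ 0.6  0.3 -0.1]
shift units [ 0.04  0.04 -4.49] turn units 0.03 tilt left [ 0.002 -0.002  0.   ]
205 ((474.0297546386719, 268.5440979003906), (44.414249420166016, 78.18788146972656), 72.17765808105469) 0.10573885738793609
```

View pics/c3.png

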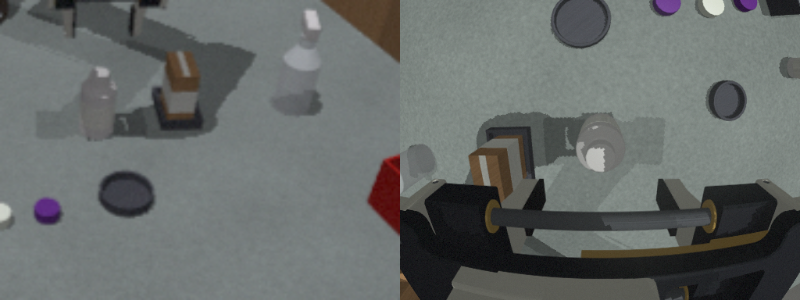

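The carton stands in its tray, about 2 mm off centre with its top at 0.106. The bottle is centred between the fingers, so I'll descend and grip it.

```bash
python3 -m inch '0.04 0.04 -0.8 0 0 0;0 0 -0.8 0 0 0;0 0 -0.8 0 0 0;0 0 -0.8 0 0 0;0 0 -0.8 0 0 0;0 0 -0.4 0 0 0;0 0 -0.09 0 0 0;0 0 0 0 0 0' 1 && python3 -m inch '0 0 0 0 0 0;0 0 0 0 0 0;0 0 0 0 0 0;0 0 0 0 0 0;0 0 0 0 0 0' 0 25 && python3 -m inch '0 0 0.4 0 0 0;0 0 0.4 0 0 0;0 0 0.4 0 0 0;0 0 0 0 0 0'; python3 -c "
from h import *
to(.636,.089,.1,71.7)"
```

```text
t: 10.58
eef_pos: [0.4645, 0.1177, 0.0605]
ee_rot: [-2.434, 1.57, 0.388]
force: [-0.3, -0.1, 0.6]
width: 0.0874
t: 11.2
eef_pos: [0.4642, 0.1172, 0.0603]
ee_rot: [2.336, 1.571, -1.126]
force: [-0.9, -1.6, 4.1]
width: 0.059
t: 11.7
eef_pos: [0.4649, 0.1179, 0.0974]
ee_rot: [-2.188, 1.568, 0.634]
force: [-0.2, 0.3, -2.7]
width: 0.059
t 11.7 pos [0.4649 0.1179 0.0974] jaw -108.3 q6 0.59 w 0.059 F [-0.2  0.3 -2.7]
shift units [ 5.7  -0.96  0.09] turn units 0.01 tilt left [-0.018  0.024  0.   ]
```

```bash
python3 -m inch '0.8 -0.14 0 0 0 0;0.8 -0.14 0 0 0 0;0.8 -0.14 0 0 0 0;0.8 -0.14 0 0 0 0;0.8 -0.14 0 0 0 0;0.8 -0.14 0 0 0 0;0.6 -0.1 0 0 0 0;0.3 -0.02 0 0 0 0;0 0 0 0 0 0'
python3 - <<'E'
from h import *
to(.636,.089,.065,71.7)
b=arm.grab_frame('scene');W=cloud(b)
m=(W[...,2]>.085)&(W[...,2]<.13)
for d in arm.masks_of(b,'bottle')[:2]: 
    w=W[d['mask']];w=w[~np.isnan(w[:,0])]; print(d['confidence'],np.percentile(w,[2,50,98],axis=0).round(3))
p=arm.grab_frame('wrist'); 
im=np.hstack([cv2.resize(b['frame'][120:260,240:427],(512,384)),p['frame']])[:,:,::-1]; cv2.imwrite('pics/c4.png',cv2.resize(im,(800,300)))
E
```

```text
t: 12.82
eef_pos: [0.635, 0.0884, 0.0954]
ee_rot: [0.591, 1.57, -2.871]
force: [-0.1, 0.3, -2.5]
width: 0.0593
t 12.82 pos [0.635  0.0884 0.0954] jaw -108.4 q6 0.81 w 0.0593 F [-0.1  0.3 -2.5]
shift units [ 0.03  0.02 -1.01] turn units 0.02 tilt left [ 0.002 -0.01   0.   ]
0.86 [[0.621 0.059 0.038]
 [0.653 0.079 0.105]
 [0.665 0.114 0.159]]
```

View pics/c4.png

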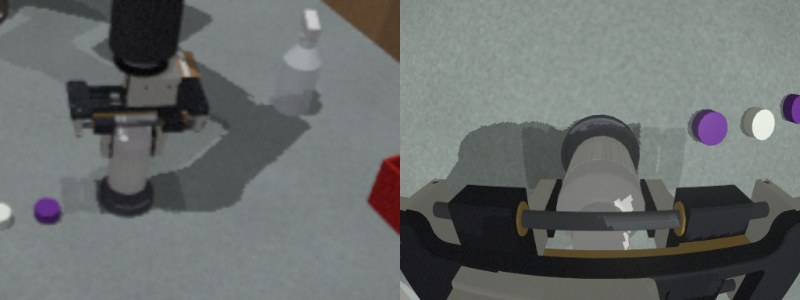

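The bottle is upright over the wide dish and I see no tilt. I'll lower it.

```bash
python3 -m inch '0.03 0.02 -0.4 0 0 0;0 0 -0.3 0 0 0;0 0 -0.15 0 0 0;0 0 -0.1 0 0 0;0 0 -0.06 0 0 0;0 0 0 0 0 0' && python3 -m inch '0 0 0 0 0 0;0 0 0 0 0 0;0 0 0 0 0 0;0 0 0 0 0 0;0 0 0.3 0 0 0;0 0 0.7 0 0 0;0 0 1 0 0 0;0 0 1 0 0 0;0 0 0.8 0 0 0;0 0 0 0 0 0' 1; python3 -c "
from h import *
to(.475,-.277,.18,71.7)"
```

```text
t: 13.72
eef_pos: [0.6361, 0.0891, 0.0658]
ee_rot: [2.798, 1.571, -0.664]
force: [-0.1, 0.2, -3.2]
width: 0.0595
t: 14.98
eef_pos: [0.6374, 0.0895, 0.183]
ee_rot: [-2.504, 1.566, 0.318]
force: [-0.8, 0.2, -0.0]
width: 0.0876
t 14.97 pos [0.6374 0.0895 0.183 ] jaw -108.3 q6 0.81 w 0.0876 F [-0.8  0.2 -0. ]
shift units [ -5.41 -12.22  -0.1 ] turn units 0.01 tilt left [-0.018  0.054  0.   ]
```

```bash
python3 -m inch '-0.45 -1 0 0 0 0;-0.45 -1 0 0 0 0;-0.45 -1 0 0 0 0;-0.45 -1 0 0 0 0;-0.45 -1 0 0 0 0;-0.45 -1 0 0 0 0;-0.45 -1 0 0 0 0;-0.45 -1 0 0 0 0;-0.45 -1 0 0 0 0;-0.45 -1 0 0 0 0;-0.45 -1 0 0 0 0;-0.4 -1 0 0 0 0' &&  python3 -m inch '0 -0.2 0 0 0 0;0 0 0 0 0 0'
python3 - <<'E'
from h import *
to(.475,-.277,.04,71.7)
b=arm.grab_frame('scene');W=cloud(b)
for n in ['bottle','tub']:
  for d in arm.masks_of(b,n)[:2]: 
    w=W[d['mask']];w=w[~np.isnan(w[:,0])]; zt=np.percentile(w[:,2],95); t=w[w[:,2]>zt-.015]
    print(n,d['confidence'],zt,((t.min(0)+t.max(0))/2).round(4))
p=arm.grab_frame('wrist'); 
im=np.hstack([cv2.resize(b['frame'][120:260,140:327],(512,384)),p['frame']])[:,:,::-1]; cv2.imwrite('pics/c5.png',cv2.resize(im,(800,300)))
E
```

```text
t: 16.48
eef_pos: [0.4747, -0.2717, 0.1796]
ee_rot: [-0.071, 1.57, 2.75]
force: [0.3, 0.1, 0.4]
width: 0.0876
t: 16.73
eef_pos: [0.4754, -0.277, 0.1795]
ee_rot: [-0.168, 1.57, 2.652]
force: [-0.5, -0.1, -1.3]
width: 0.0877
t 16.73 pos [ 0.4754 -0.277   0.1795] jaw -108.4 q6 1.42 w 0.0877 F [-0.5 -0.1 -1.3]
shift units [-0.01  0.   -4.65] turn units 0.02 tilt left [-0.002 -0.004 -0.   ]
bottle 0.62 0.1258980208091587 [0.6358 0.0886 0.1212]
tub 0.57 0.08310500474632163 [ 0.4788 -0.2793  0.0767]
tub 0.22 0.17703444484979447 [0.5253 0.4718 0.1716]
```

View pics/c5.png

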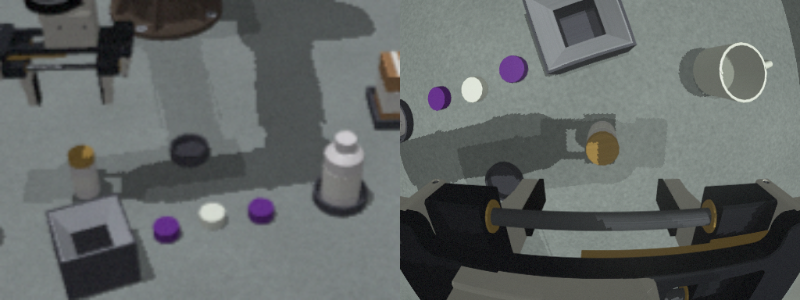

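The bottle stands in its dish, within about 1 mm of centre, and the tub is centred between the fingers. Next I'll grip the tub.

```bash
python3 -m inch '0.03 -0.03 -0.9 0 0 0;0 0 -0.9 0 0 0;0 0 -0.9 0 0 0;0 0 -0.9 0 0 0;0 0 -0.6 0 0 0;0 0 -0.35 0 0 0;0 0 -0.1 0 0 0;0 0 0 0 0 0' 1 && python3 -m inch '0 0 0 0 0 0;0 0 0 0 0 0;0 0 0 0 0 0;0 0 0 0 0 0;0 0 0 0 0 0;0 0 0 0 0 0' 0 20 && python3 -m inch '0 0 0.4 0 0 0;0 0 0.4 0 0 0;0 0 0.4 0 0 0;0 0 0 0 0 0'; python3 -c "
from h import *
to(.453,-.099,.08,71.7)"
```

```text
t: 17.92
eef_pos: [0.4769, -0.2777, 0.0407]
ee_rot: [3.117, 1.57, -0.344]
force: [0.3, -0.3, 0.7]
width: 0.0875
t: 18.68
eef_pos: [0.4764, -0.2778, 0.0403]
ee_rot: [1.669, 1.571, -1.793]
force: [0.1, -0.5, -0.1]
width: 0.0396
t: 19.18
eef_pos: [0.4774, -0.278, 0.0778]
ee_rot: [-3.045, 1.568, -0.223]
force: [0.3, 0.0, -2.1]
width: 0.0394
t 19.18 pos [ 0.4774 -0.278   0.0778] jaw -108.3 q6 1.42 w 0.0394 F [ 0.3  0.  -2.1]
shift units [-0.81  5.97  0.07] turn units 0.01 tilt left [0.008 0.032 0.   ]
```

```bash
python3 -m inch '-0.12 0.85 0 0 0 0;-0.12 0.85 0 0 0 0;-0.12 0.85 0 0 0 0;-0.12 0.85 0 0 0 0;-0.12 0.85 0 0 0 0;-0.12 0.85 0 0 0 0;-0.05 0.6 0 0 0 0;-0.03 0.27 0 0 0 0;0 0 0 0 0 0'
python3 - <<'E'
from h import *
to(.453,-.099,.0455,71.7)
b=arm.grab_frame('scene')
p=arm.grab_frame('wrist'); 
im=np.hstack([cv2.resize(b['frame'][120:260,140:327],(512,384)),p['frame']])[:,:,::-1]; cv2.imwrite('pics/c6.png',cv2.resize(im,(800,300)))
E
```

```text
t: 20.3
eef_pos: [0.4525, -0.0985, 0.0763]
ee_rot: [-2.936, 1.571, -0.114]
force: [0.0, 0.2, -1.3]
width: 0.0398
t 20.3 pos [ 0.4525 -0.0985  0.0763] jaw -108.3 q6 1.04 w 0.0398 F [ 0.   0.2 -1.3]
shift units [ 0.02 -0.02 -1.03] turn units -0.0 tilt left [0. 0. 0.]
```

View pics/c6.png

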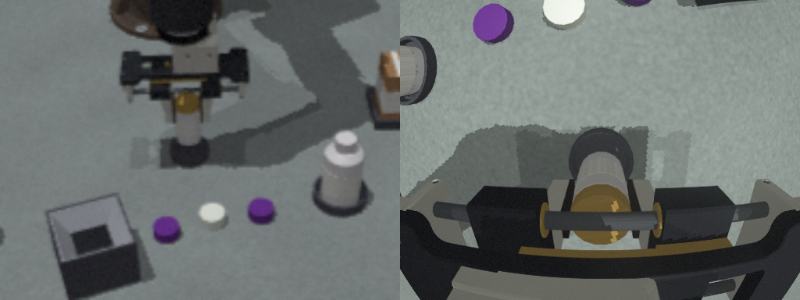

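The tub is over the small dish. I'll lower it, release, and go on to the tablet with the jaws turned along x, clear of the purple neighbours.

```bash
python3 -m inch '0.02 -0.02 -0.4 0 0 0;0 0 -0.3 0 0 0;0 0 -0.18 0 0 0;0 0 -0.1 0 0 0;0 0 -0.05 0 0 0;0 0 0 0 0 0' && python3 -m inch '0 0 0 0 0 0;0 0 0 0 0 0;0 0 0 0 0 0;0 0 0 0 0 0;0 0 0.3 0 0 0;0 0 0.7 0 0 0;0 0 1 0 0 0;0 0 1 0 0 0;0 0 0 0 0 0' 1; python3 -c "
from h import *
to(.610,-.115,.1,0)"
```

```text
t: 21.15
eef_pos: [0.4532, -0.0993, 0.0455]
ee_rot: [-2.899, 1.571, -0.078]
force: [-0.1, 0.9, -1.2]
width: 0.04
t: 22.28
eef_pos: [0.4548, -0.0991, 0.1382]
ee_rot: [-2.713, 1.565, 0.109]
force: [0.3, -0.9, 0.3]
width: 0.0877
t 22.27 pos [ 0.4548 -0.0991  0.1382] jaw -108.3 q6 1.04 w 0.0877 F [ 0.3 -0.9  0.3]
shift units [ 5.17 -0.53 -1.27] turn units -14.33 tilt left [0.056 0.026 0.   ]
```

```bash
python3 -m inch '0.5 -0.05 0 0 0 -1;0.5 -0.05 0 0 0 -1;0.5 -0.05 0 0 0 -1;0.5 -0.05 0 0 0 -1;0.5 -0.05 0 0 0 -1;0.5 -0.05 0 0 0 -1;0.5 -0.05 0 0 0 -1;0.5 -0.05 0 0 0 -1;0.5 -0.05 0 0 0 -1;0.5 -0.05 0 0 0 -1;0.17 -0.03 0 0 0 -1;0 0 0 0 0 -1' && python3 -m inch '0 0 -0.3 0 0 -1;0 0 -0.5 0 0 -1;0 0 -0.4 0 0 -0.33;0 0 0 0 0 0'
python3 - <<'E'
from h import *
to(.610,-.115,.004,0)
b=arm.grab_frame('scene');W=cloud(b)
for d in arm.masks_of(b,'tub')[:2]: 
    w=W[d['mask']];w=w[~np.isnan(w[:,0])]; zt=np.percentile(w[:,2],95); t=w[w[:,2]>zt-.015]
    print(d['confidence'],zt,((t.min(0)+t.max(0))/2).round(4))
p=arm.grab_frame('wrist'); 
im=np.hstack([cv2.resize(b['frame'][120:260,140:327],(512,384)),p['frame']])[:,:,::-1]; cv2.imwrite('pics/c7.png',cv2.resize(im,(800,300)))
E
```

```text
t: 23.78
eef_pos: [0.6081, -0.1153, 0.1346]
ee_rot: [1.378, 1.57, -3.135]
force: [-0.1, -0.3, 0.4]
width: 0.0879
t: 24.28
eef_pos: [0.6072, -0.1152, 0.0981]
ee_rot: [1.616, 1.568, -3.095]
force: [0.0, 0.4, -0.2]
width: 0.0878
t 24.27 pos [ 0.6072 -0.1152  0.0981] jaw -179.9 q6 -0.13 w 0.0878 F [ 0.   0.4 -0.2]
shift units [ 0.09  0.01 -3.14] turn units -0.01 tilt left [ 0.002 -0.03   0.   ]
0.35 0.10809961274717407 [0.4748 0.2673 0.1017]
```

View pics/c7.png

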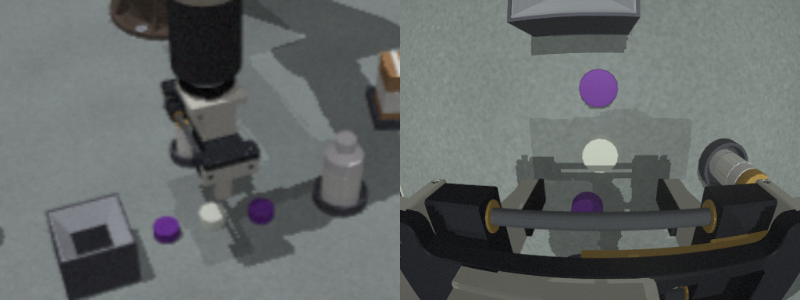

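The white tablet is centred between the jaws at about px (600,155), the purple ones are clear of the fingers, and the tub stands in its dish.

```bash
python3 -m inch '0.08 0 -0.7 0 0 0;0 0 -0.7 0 0 0;0 0 -0.7 0 0 0;0 0 -0.5 0 0 0;0 0 -0.3 0 0 0;0 0 -0.2 0 0 0;0 0 -0.04 0 0 0;0 0 0 0 0 0' 1 && python3 -m inch '0 0 0 0 0 0;0 0 0 0 0 0;0 0 0 0 0 0;0 0 0 0 0 0;0 0 0 0 0 0;0 0 0 0 0 0' 0 15 && python3 -m inch '0 0 0.5 0 0 0;0 0 1 0 0 0;0 0 1 0 0 0;0 0 1 0 0 0;0 0 0.5 0 0 0;0 0 0 0 0 0'
python3 - <<'E'
from h import *
to(.632,-.299,.09,0)
b=arm.grab_frame('scene')
p=arm.grab_frame('wrist'); 
im=np.hstack([cv2.resize(b['frame'][120:260,140:327],(512,384)),p['frame']])[:,:,::-1]; cv2.imwrite('pics/c8.png',cv2.resize(im,(800,300)))
E
```

```text
t: 25.42
eef_pos: [0.6109, -0.1152, 0.0056]
ee_rot: [-1.591, 1.57, -0.02]
force: [0.6, 0.4, 0.4]
width: 0.0881
t: 26.18
eef_pos: [0.6105, -0.1152, 0.0051]
ee_rot: [1.707, 1.571, -3.005]
force: [0.2, -0.1, -0.7]
width: 0.0395
t: 26.92
eef_pos: [0.6111, -0.1151, 0.1265]
ee_rot: [-1.438, 1.568, 0.132]
force: [0.7, -0.0, -0.2]
width: 0.0397
t 26.93 pos [ 0.6111 -0.1151  0.1265] jaw -180.0 q6 -0.13 w 0.0397 F [ 0.7 -0.  -0.2]
shift units [ 0.7  -6.13 -1.22] turn units -0.0 tilt left [-0.004  0.028  0.   ]
```

View pics/c8.png

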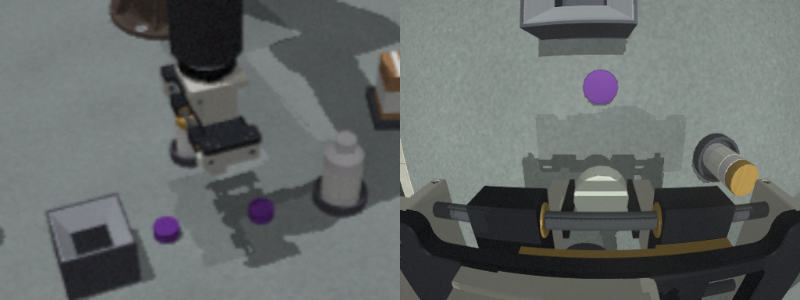

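```bash
python3 -m inch '0.1 -0.9 0 0 0 0;0.1 -0.9 0 0 0 0;0.1 -0.9 0 0 0 0;0.1 -0.9 0 0 0 0;0.1 -0.9 0 0 0 0;0.1 -0.8 0 0 0 0;0.1 -0.53 0 0 0 0;0 -0.3 -0.4 0 0 0;0 0 -0.4 0 0 0;0 0 -0.35 0 0 0;0 0 0 0 0 0;0 0 0 0 0 0'
python3 - <<'E'
from h import *
to(.632,-.299,.087,0)
b=arm.grab_frame('scene')
p=arm.grab_frame('wrist'); 
im=np.hstack([cv2.resize(b['frame'][120:260,140:327],(512,384)),p['frame']])[:,:,::-1]; cv2.imwrite('pics/c9.png',cv2.resize(im,(800,300)))
E
```

```text
t: 28.52
eef_pos: [0.6319, -0.2987, 0.091]
ee_rot: [-2.175, 1.57, -0.603]
force: [-0.1, -0.2, 0.1]
width: 0.0394
t 28.52 pos [ 0.6319 -0.2987  0.091 ] jaw -180.0 q6 0.16 w 0.0394 F [-0.1 -0.2  0.1]
shift units [ 0.   -0.01 -0.13] turn units -0.01 tilt left [0.002 0.004 0.   ]
```

View pics/c9.png

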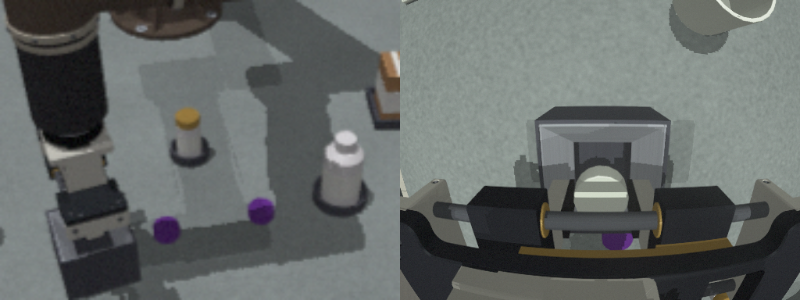

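The tablet is held centred over the funnel. I'll lower a little, release, lift and back off.

```bash
python3 -m inch '0 0 -0.1 0 0 0;0 0 0 0 0 0' && python3 -m inch '0 0 0 0 0 0;0 0 0 0 0 0;0 0 0 0 0 0;0 0 0 0 0 0;0 0 0 0 0 0;0 0 0.7 0 0 0;0 0 1 0 0 0;0 0 1 0 0 0;-0.5 0.5 1 0 0 0;-1 1 0.5 0 0 0;-1 1 0 0 0 0;-1 1 0 0 0 0' 1 && python3 -m inch '-0.5 0.9 0 0 0 0;0 0.9 0 0 0 0;0 0.9 0 0 0 0;0 0 0 0 0 0'
python3 - <<'E'
from h import *
to(.632,-.299,.087,0)
b=arm.grab_frame('scene');a=arm.grab_frame('top');W=cloud(a)
for n in ['tablet','bottle','tub','carton','spray_bottle','coin_mug']:
  for nm,p in (('top',a),('scene',b)):
   W=cloud(p)
   for d in arm.masks_of(p,n)[:3]: 
    w=W[d['mask']];w=w[~np.isnan(w[:,0])]; zt=np.percentile(w[:,2],95); t=w[w[:,2]>zt-.015]
    print(n,nm,round(d['confidence'],2),round(zt,3),((t.min(0)+t.max(0))/2).round(4),p['frame'][d['mask']].mean(0).round())
p=arm.grab_frame('wrist'); 
im=np.hstack([cv2.resize(a['frame'][120:260,130:474],(800,326)),cv2.resize(p['frame'],(435,326))])[:,:,::-1]
cv2.imwrite('pics/c10.png',cv2.resize(np.vstack([im[:,:800],np.hstack([im[:,800:],cv2.resize(b['frame'][150:290,140:300],(365,326))[:,:,::-1]])]),(800,600)))
E
```

```text
t: 28.88
eef_pos: [0.6314, -0.299, 0.0875]
ee_rot: [0.59, 1.571, 2.161]
force: [0.1, 0.7, 0.0]
width: 0.0392
t: 30.38
eef_pos: [0.5256, -0.1933, 0.214]
ee_rot: [-1.554, 1.57, 0.016]
force: [-0.4, 0.8, 0.2]
width: 0.0872
t: 30.88
eef_pos: [0.5116, -0.1118, 0.2141]
ee_rot: [-1.285, 1.57, 0.288]
force: [0.1, 0.1, 0.6]
width: 0.0876
t 30.88 pos [ 0.5116 -0.1118  0.2141] jaw -179.9 q6 -0.16 w 0.0876 F [0.1 0.1 0.6]
shift units [ 4.01 -6.24 -4.24] turn units -0.02 tilt left [-0.002  0.01   0.   ]
tablet scene 0.67 0.024 [ 0.6122 -0.1873  0.0173] [ 81.  46. 108.]
bottle scene 0.77 0.126 [0.6357 0.0876 0.1204] [128. 127. 128.]
tub top 0.59 0.087 [ 0.4511 -0.0873  0.0834] [88. 74. 46.]
tub scene 0.6 0.088 [ 0.4528 -0.0987  0.0824] [103.  96.  80.]
carton top 0.88 0.108 [0.469  0.2159 0.3561] [120.  99.  78.]
carton scene 0.73 0.108 [0.4762 0.2676 0.1027] [94. 83. 72.]
carton scene 0.36 0.126 [0.6357 0.0876 0.1204] [130. 129. 130.]
spray_bottle top 0.66 0.177 [0.5195 0.4738 0.172 ] [131. 132. 133.]
spray_bottle scene 0.73 0.177 [0.5246 0.4728 0.1719] [121. 123. 126.]
spray_bottle scene 0.49 0.109 [0.4767 0.2652 0.1027] [95. 84. 73.]
coin_mug top 0.85 0.085 [ 0.5162 -0.4842  0.08  ] [124. 126. 119.]
coin_mug scene 0.77 0.087 [ 0.5177 -0.4782  0.0808] [112. 115. 110.]
```

View pics/c10.png

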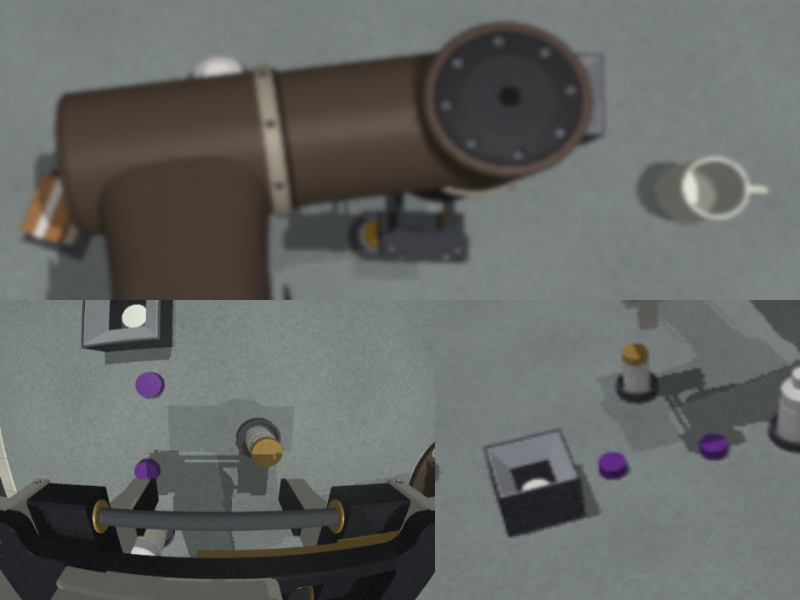

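All three upright items stand in their holders, and the tablet shows inside the well opening. I'll measure the tablet's height.

Run:
```python
from h import *
b=arm.grab_frame('scene');W=cloud(b)
def rep(p,W):
    f=p['frame'].astype(int); m=(abs(W[...,0]-.632)<.05)&(abs(W[...,1]+.299)<.05)&(f.min(-1)>125)
    w=W[m]; print(m.sum(), np.percentile(w,[0,25,50,75,100],axis=0).round(3) if len(w) else '')
rep(b,W)
p=arm.grab_frame('wrist');z=p['range_z'];K=p['mtx'];v,u=np.mgrid[:384,:512]
dx=(u-K[0,2])/K[0,0];dy=(v-K[1,2])/K[1,1];th=np.hypot(dx,dy);s=np.where(th>0,np.tan(th)/np.maximum(th,1e-9),1)*z
c=np.stack([dx*s,-dy*s,-z,np.ones_like(z)],-1);Ww=(c@np.asarray(p['pose']).T)[...,:3];Ww[(z<=0)|(th>1.4)]=np.nan
rep(p,Ww)
```

```text
163 [[ 0.588 -0.346  0.006]
 [ 0.614 -0.276  0.055]
 [ 0.623 -0.264  0.065]
 [ 0.644 -0.258  0.073]
 [ 0.679 -0.253  0.082]]
1740 [[ 0.582 -0.324  0.001]
 [ 0.615 -0.295  0.023]
 [ 0.628 -0.269  0.058]
 [ 0.641 -0.258  0.074]
 [ 0.679 -0.25   0.081]]
```

Run:
```python
from h import *
p=arm.grab_frame('wrist');z=p['range_z'];K=p['mtx'];v,u=np.mgrid[:384,:512]
dx=(u-K[0,2])/K[0,0];dy=(v-K[1,2])/K[1,1];th=np.hypot(dx,dy);s=np.where(th>0,np.tan(th)/np.maximum(th,1e-9),1)*z
c=np.stack([dx*s,-dy*s,-z,np.ones_like(z)],-1);W=(c@np.asarray(p['pose']).T)[...,:3]
f=p['frame'].astype(int); m=(abs(W[...,0]-.632)<.05)&(abs(W[...,1]+.299)<.05)&(f.min(-1)>165)
n,l,st,ce=cv2.connectedComponentsWithStats(m.astype(np.uint8))
for i in range(1,n):
    if st[i,4]>40: print(st[i],np.percentile(W[l==i],[5,50,95],axis=0).round(3),f[l==i].mean(0))
```

```text
[144   6  28  29 668] [[ 0.615 -0.313  0.021]
 [ 0.629 -0.298  0.022]
 [ 0.644 -0.283  0.024]] [216.04041916 222.15718563 209.33233533]
```

The tablet lies flat on the well floor: its top is at 22 mm and it is within about 3 mm of the feeder's axis.

```bash
python3 -c "
from station import arm
print(arm.job_done())"
```

```text
the job is handed in; nothing more can be done
None
```

I put the carton, bottle and tub in their matching holders, each lowered to the floor before release, and dropped the white tablet into the feeder. I then backed the arm off and handed the job in at about 31 s of the 115 s allowed.

My last checks, from the camera images:

| Item | Offset from holder centre | Height check |
|---|---|---|
| Carton | about 2–4 mm | top near 0.106–0.108 m, upright on its floor |
| Bottle | about 1–2 mm | top near 0.126 m, upright on its floor |
| Tub | about 1 mm | top near 0.087 m, upright on its floor |
| Tablet | about 3 mm from the feeder's axis | flat in the well, top at 22 mm |

The spray bottle and mug measured within a few millimetres of where they started. The gripper was open and clear of everything, about 0.21 m up.

Some of the final top-view readings disagreed or were missing because the arm blocked that camera. It gave a carton position about 50 mm off and a tub position about 12 mm off, and it found neither the bottle nor the tablet. I relied on the scene camera for the bottle, tub and carton, and on the wrist camera for the tablet.

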